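Set the light box's blank step selector by clicks

TASK

Set up the light box from its grey control box: turn the round blank selector gently anticlockwise back to its end stop without straining it, then clockwise exactly four clicks from the stop. Then let go of it and throw the toggle lever fully over, away from the robot, to switch the box on, and leave the other things on the bench as they are.

Things in the scene. Friction and masses are not known exactly. Their poses are not given: they have to be found in the camera images.
- control_box: Fixed grey steel case, 160 (x) x 300 (y) x 60 mm high; origin at the centre of its underside on the bench, x its short side pointing away from the robot, y its long side. On its top: the round selector at local (0, 90) mm, the toggle lever at local (0, -90) mm, and a round fuse cap 14 mm across, 10 mm high, at local (55, 0) that has no part in the job.
- selector_centre (a point): Point on the selector's upright axis at the height to grip, 88 mm above the bench (fixed to the case, does not turn). The selector is a black finely fluted round knob, 50 mm across, without any mark, its side from 66 to 106 mm above the bench; grip it in any direction. Clockwise seen from above it goes from the lower end stop up through clicks 1 to 9; click 9 is at the upper stop. It starts in an unknown click, 2 to 6.
- selector_foot (a point): Centre of the fixed aluminium disc under the selector, 68 mm across, its top 64 mm above the bench. Clicks are evenly spaced, but how far apart is not known (somewhere from 15 to 32 degrees), so feel them: from one click to the next the twist rises to about 0.15 N m, then drops and reverses to about -0.1 as the knob snaps in; let go near a click it settles there. A light grip slips.
- wiper (a point): The selector's contact inside the closed case, not visible. It shows the true click: 0.05 mm along the case's +x per click from wiper_zero, far too little to be told from its measured position.
- selector (a joint): Twist of the selector against the switch inside, in rad: + when twisted clockwise, - anticlockwise, 0 when let go. The shank between them is springy, 4 N m per rad, so this is a gauge of the twist applied, not of the selector's position. More than 0.15 rad (0.6 N m) either way strains it.
- wiper_zero (a point): Where the wiper stands with the selector at its lower end stop (inside the case, fixed). At both end stops the switch stops dead: turned on against the springy shank, the twist keeps rising instead of dropping. Over 0.25 N m is surely a stop; over 0.6 N m (some 9 degrees past it) strains it.
- lever (a joint): Toggle lever, value in rad: 0 = off, leaning 0.5 rad to the case's -x (towards the robot), 1.0 = on, leaning 0.5 rad to +x. It turns about the case's y axis at 82 mm above the bench, local (0, -90) mm; it stays where it is left and needs about 0.06 N m.
- lever_tip (a point): Centre of the lever's black ball, 26 mm across, on a steel rod 10 mm thick, 65 mm from the lever's axis; it moves with the lever (139 mm above the bench at both ends, 147 mm upright).
- glass_cutter: Bystander: glass cutter with wooden handle lying in front of the case, 150 mm long; origin under its middle.
- flux_bottle: Bystander: white bottle, 40 mm across, 85 mm high, standing near the lever end of the case; origin under its centre.
- patina_jar: Bystander: amber jar, 60 mm across, 75 mm high, standing behind the case; origin under its centre.
- lead_weight: Bystander: dark knobbed weight, 56 mm across, 46 mm high, standing near the selector end of the case; origin under its centre.
- grozing_pliers: Bystander: steel hand tool, 160 mm long, lying to the right of the case.
- foil_roll: Bystander: roll of copper foil, 80 mm across, 12 mm high, lying to the left.
- glass_offcut: Bystander: green glass piece 70 x 45 x 6 mm lying to the right.

How it is judged:
On the way, in this order (a step that is already met when the one before it is completed fails the run):
1. the selector is back at its lower end stop, with the lever still off (x of wiper in the frame of wiper_zero below 1e-05 m and value of joint lever below 0.2 rad), for 0.1 s.
2. the selector is at the fourth click, with the lever still off (x of wiper in the frame of wiper_zero between 0.000185 and 0.000215 m and value of joint lever below 0.2 rad), for 0.2 s.
3. the lever is thrown over to on (value of joint lever above 0.85 rad), for 0.2 s.
At the end, for the whole second after the job is handed in: The selector rests in its fourth click from the lower end stop (wiper 0.185 to 0.215 mm from its zero, that is within 0.3 of a click) and the lever stands fully over at on (joint above 0.85 rad) (x of wiper in the frame of wiper_zero between 0.000185 and 0.000215 m and value of joint lever above 0.85 rad); the robot touches nothing.
It fails at once if the selector is strained by a twist over 0.6 N m (0.15 rad of its springy shank) either way (value of joint selector below -0.15 rad or value of joint selector above 0.15 rad).
It fails at once if a bystander is disturbed (moved more than 20 mm) (distance of any of glass_cutter, flux_bottle, patina_jar, lead_weight, grozing_pliers, foil_roll, glass_offcut from where it was at the start of the episode above 0.02 m).
It also fails if it takes over 67 s, if anything falls off the work surface, if the arm or the gripper's body presses on something with over 40 N, if the wrist force passes 120 N, or if a joint passes its speed limit or range.

ROBOT

A 6-joint arm with a two-finger parallel gripper is mounted at the origin on the work surface. World frame = base frame: x ahead of the robot, y to its left, z up, the work surface at z = 0. Lengths are in m, angles in rad, forces in N, time in s.
With the tool pointing down it reaches from about 0.35 to 0.925 m from the base axis. Payload 6.4 kg.
Tool frame: the origin (TCP) lies on the centre line of the jaws, within the pads' length; the fingertips stand manip.tip_extent ahead of it and the grasp point (between the pads) lies 2 mm behind it (manip.tip_extent is the distance from the TCP to the fingertips, in m); z points along the fingers, y is the line along which they close (so a half turn about z gives the same grasp; the last joint's range is limited). The gripper opens to 85 mm and grips with 20 to 120 N. Pads are 22 mm wide; open, the fingers measure 114 mm over their backs; the gripper's body (76 mm by 85 mm) begins 54 mm behind the grasp point. The pads swing forward as they close: fully open they stand 13 mm farther back than shut.
Start: joints at [1.031, 0.245, 1.558, -0, 1.339, -0.174], TCP at [0.233, 0.607, 0.248] pointing down, gripper open.
Joint ranges: [-3.13, 3.13], [-1.02, 2.26], [0.13, 2.54], [-0.95, 4.09], [0.21, 2.88], [-2.74, 2.74]. Speed limits (rad/s): [2.57, 2.57, 3.14, 3.14, 3.14, 3.14].

INTERFACE

Orientations are given as a unit quaternion [w, x, y, z].
In Python, from plant import manip, imaging, masks_of, place_of gives the robot as it stands.
- The arm moves only by the shell command python3 -m handwheel 'ROWS' [FORCE]. ROWS is JSON, a list that holds one entry, the list of rows, each a list of 7 numbers: the shift along the world's x, y, z in mm, then the turn, a rotation vector about the world's x, y, z in degrees, then the finger opening in mm, from 0 to 85.4. In form: [[[x, y, z, wx, wy, wz, gripper], ...]]. A call has 1 to 12 rows; each row shifts and turns the commanded pose from where the row before left it; what a row does not reach is not made up. A row lasts 1/12 s, in which the tool goes at most 41.7 mm and 7.16 degrees, less where a joint would pass 70% of its speed; a pose out of reach is approached as far as the arm can. A call is refused whole if a number of a shift passes 41.7 or a number of a turn 7.16, either way. A call with a gripper value outside its range is refused whole. The fingers move at their own pace and stop on an object; FORCE is the grip in N (left out, the last holds). Time passes only in rows, so rows that do not move let the fingers close. It gives the time, the measured TCP pose, the force, the opening and the grip force at its end, in the units of the state.
- manip.read_state(): the state, without advancing time (a new reading comes with each control period).
- imaging.camera(name): name is "scene" or "top" or "wrist"; returns a dict with "frame" (384x512x3 uint8, blue, green, red), "intrinsics" (3x3 intrinsics, pixels), "R" (3x3) and "t" (3): a world point X has camera coordinates R X + t. Camera axes: x right, y down, z forward; pixel columns grow to the right and rows downward; lengths in m; the calibration is good to about 2 mm. A picture is of the moment at which its call begins. There is no depth.
- manip.hand_in(): hands the job in; it is judged then, once.
Trained networks look in a picture, given as the dict that the camera call returned (one of the last four; its "shot" number tells which), for a name from the list of things; names that differ only in an ending like _2 or _b are one class to them, and where a whole thing is asked for, a point or a joint stands for the part that bears it (a point fixed in the world has none). Each returns a list of dicts, best first, with "conf" (0 to 1); they miss things now and then, are a little off and sometimes report something else, mostly with a low value. They report only what shows in the picture. A call takes as long as a camera call.
- masks_of(picture, label): "pixels" (384x512 bool, what is visible of it).
- place_of(picture, label): "xyz" ([x, y, z] in m, in world coordinates, good to about 4 mm: a listed point, or the origin of a listed thing).
The state is a dict: "clock": time; "joint_positions": joint angles; "dq": joint speeds; "tau": joint torques, N m; "ee_pos": TCP position; "orientation": TCP orientation; "contact_force": force on the tool from outside, world axes, zero at the start; "moment": the same for the moment, N m; "gripper_width": opening from 0.0 (shut) to 1.0 (fully open); "grip_force": force on a finger pad.
Only numpy, scipy, OpenCV 4.12 (cv2) and the standard library are available. Lean on these libraries where they do the work, as an engineer would, in place of code of your own. Each camera call takes 0.05 s, during which the arm holds its last target. There are 200 camera calls.

## Working session

There is one attempt and no reset: what is moved stays moved. The work goes in short steps, Python scripts to look and compute and a shell command to move; the robot and the scene stay as the last step left them, time stands still between calls to the robot, and variables do not carry over. Pictures are saved under pics/ and viewed, at most 10 in all, crops included, and the job is handed in when it is done.

```bash
ls; mkdir -p pics; python3 - <<'E'
from plant import manip, imaging, masks_of, place_of
import cv2,numpy as np
s=manip.read_state();print(s, manip.tip_extent)
for c in ("top","scene"):
    p=imaging.camera(c);cv2.imwrite(f"pics/{c}0.png",p["frame"])
    for n in ["control_box","selector_centre","selector_foot","lever_tip","glass_cutter","flux_bottle","patina_jar","lead_weight"]:
        r=place_of(p,n);print(c,n,[(np.round(d["xyz"],4).tolist(),round(d["conf"],2)) for d in r[:2]])
    m=masks_of(p,"control_box")
    if m: print(cv2.minAreaRect(np.argwhere(m[0]["pixels"])[:,::-1].astype(np.float32)))
E
```

```text
pics
{'clock': 0.0, 'joint_positions': array([ 1.03089578e+00,  2.45811274e-01,  1.55899886e+00, -1.92003915e-05,
        1.33868825e+00, -1.74043460e-01]), 'dq': array([ 0.00045722,  0.00067221, -0.00105321,  0.00059194, -0.00036089,
       -0.0006659 ]), 'tau': array([ 9.62344966e-04, -4.29507279e+01, -3.26126647e+01, -5.43712906e-05,
        5.30751538e-03, -1.73107139e-06]), 'ee_pos': array([0.23223219, 0.60654526, 0.24719022]), 'orientation': array([-3.24216164e-04,  1.81907767e-01,  9.83315136e-01, -8.96059714e-04]), 'contact_force': array([-0.20311905, -0.37905877, -0.6818824 ]), 'moment': array([-0.04638324,  0.02264529,  0.00066984]), 'grip_force': 0.0, 'gripper_width': 1.001872435275641} 0.017
top control_box [([0.5483, -0.1255, 0.001], 0.79), ([0.3398, -0.3641, -0.0021], 0.21)]
top selector_centre [([0.5417, -0.0372, 0.0895], 0.85)]
top selector_foot [([0.5372, -0.0354, 0.0639], 0.71)]
top lever_tip [([0.5196, -0.2153, 0.1407], 0.43)]
top glass_cutter [([0.4334, -0.1743, -0.0009], 0.74), ([0.541, -0.0355, 0.0301], 0.72)]
top flux_bottle [([0.541, -0.0371, 0.0619], 0.5), ([0.5555, -0.3064, 0.0001], 0.44)]
top patina_jar [([0.6739, -0.1752, -0.001], 0.57)]
top lead_weight [([0.5445, 0.0699, -0.0047], 0.65)]
scene control_box [([0.5449, -0.1227, 0.0003], 0.72)]
scene selector_centre [([0.542, -0.0366, 0.0896], 0.91)]
scene selector_foot [([0.5425, -0.0375, 0.0882], 0.39)]
scene lever_tip []
scene glass_cutter [([0.4342, -0.177, 0.0008], 0.57)]
scene flux_bottle [([0.5585, -0.3104, -0.0014], 0.71)]
scene patina_jar [([0.6772, -0.1747, 0.0002], 0.69), ([0.5428, 0.0676, -0.0016], 0.22)]
scene lead_weight [([0.5431, 0.0692, -0.0006], 0.48)]
((230.5951690673828, 218.67431640625), (53.55080032348633, 89.69961547851562), 49.60009765625)
```

View pics/top0.png

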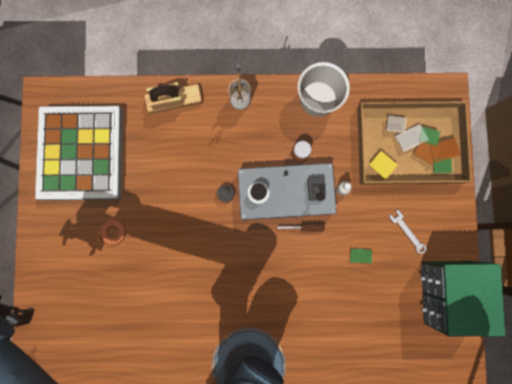

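View pics/scene0.png

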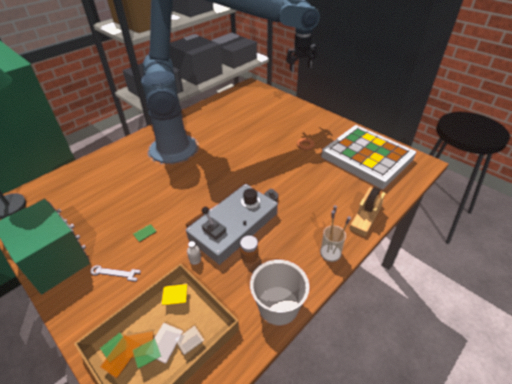

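The top view shows the case at about px (287,191), the selector at (258,190) and the lever at (318,187) leaning towards the robot. The case is turned only about 2.5°. Both views agree with the networks. I'll move above the selector and pre-turn the wrist so it has its full anticlockwise range.

```bash

python3 -m handwheel '[[[13,-27,0,0,0,-6.25,85],[13,-27,0,0,0,-6.25,85],[13,-27,0,0,0,-6.25,85],[13,-27,0,0,0,-6.25,85],[13,-27,0,0,0,-6.25,85],[13,-27,0,0,0,-6.25,85],[13,-27,0,0,0,-6.25,85],[13,-27,0,0,0,-6.25,85],[13,-27,0,0,0,-6.25,85],[13,-27,0,0,0,-6.25,85],[13,-27,0,0,0,-6.25,85],[13,-27,0,0,0,-6.25,85]]]'
python3 -m handwheel '[[[13,-27,0,0,0,-6.25,85],[13,-27,0,0,0,-6.25,85],[13,-27,0,0,0,-6.25,85],[13,-27,0,0,0,-6.25,85],[13,-27,0,0,0,-6.25,85],[13,-27,0,0,0,-6.25,85],[13,-27,0,0,0,-6.25,85],[13,-27,0,0,0,-6.25,85],[13,-27,0,0,0,-6.25,85],[13,-27,0,0,0,-6.25,85],[12,-22,0,0,0,-6.25,85],[0,0,0,0,0,0,85]]]'
python3 - <<'E'
from plant import manip, imaging, masks_of, place_of
import cv2,numpy as np
for c in ("wrist","top","scene"):
    p=imaging.camera(c);cv2.imwrite(f"pics/{c}1.png",p["frame"])
    for n in ["control_box","selector_centre","selector_foot","lever_tip"]:
        r=place_of(p,n);print(c,n,[(np.round(d["xyz"],4).tolist(),round(d["conf"],2)) for d in r[:2]])
s=manip.read_state();print(s)
E
```

```text
clock: 2.0
ee_pos: [0.3889, 0.2817, 0.2485]
orientation: [0.0, 0.745, 0.667, 0.0]
contact_force: [-0.1, 0.2, 0.5]
gripper_width: 1.0
grip_force: 0.0
clock: 3.0
ee_pos: [0.5321, -0.0125, 0.2486]
orientation: [0.001, 0.992, 0.129, 0.001]
contact_force: [-0.1, -0.0, -0.0]
gripper_width: 0.995
grip_force: 0.0
wrist control_box [([0.5468, -0.1268, 0.0007], 0.96)]
wrist selector_centre [([0.54, -0.0352, 0.0922], 0.67)]
wrist selector_foot []
wrist lever_tip [([0.5201, -0.2168, 0.1429], 0.91)]
top control_box [([0.5489, -0.1253, 0.0021], 0.59)]
top selector_centre [([0.5406, -0.0347, 0.0915], 0.71)]
top selector_foot [([0.5405, -0.0377, 0.0638], 0.57)]
top lever_tip [([0.5172, -0.2197, 0.1393], 0.38)]
scene control_box [([0.5449, -0.1243, -0.0013], 0.87)]
scene selector_centre []
scene selector_foot [([0.5449, -0.036, 0.0679], 0.57), ([0.5416, -0.0355, 0.0884], 0.31)]
scene lever_tip [([0.5185, -0.2203, 0.1419], 0.42), ([0.6777, -0.1716, 0.0017], 0.17)]
{'clock': 3.75, 'joint_positions': array([-2.30615509e-01, -3.63699884e-02,  1.86208205e+00,  2.68220508e-05,
        1.31579211e+00,  1.07306034e+00]), 'dq': array([-1.33655068e-03,  1.13641494e-03, -1.74447301e-03, -7.37990343e-04,
       -9.47070247e-05,  3.45951509e-04]), 'tau': array([ 5.68152708e-02, -3.08566976e+01, -3.23538923e+01,  1.68134364e-03,
        1.19902645e-03, -3.49112788e-04]), 'ee_pos': array([ 0.53049476, -0.00888793,  0.24833086]), 'orientation': array([3.63220199e-06, 9.91094531e-01, 1.33160159e-01, 4.59641808e-05]), 'contact_force': array([-0.01299284, -0.09485515, -0.16924662]), 'moment': array([-0.03228647, -0.02752492, -0.00829993]), 'grip_force': 0.0, 'gripper_width': 0.9971289411617982}
```

View pics/wrist1.png

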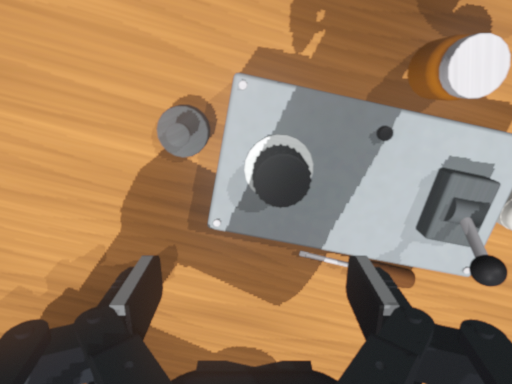

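The wrist picture shows the knob at about px (282,175) on its disc, with the weight (183,130) and the fuse cap (385,132) clear of the jaws. I'll centre over the selector, descend and grip.

```bash

python3 -m handwheel '[[[4,-9,-10,0,0,0,85],[4,-9,-20,0,0,0,85],[3,-9,-25,0,0,0,85],[0,0,-25,0,0,0,85],[0,0,0,0,0,0,85],[0,0,0,0,0,0,85]]]'
python3 - <<'E'
from plant import manip, imaging, masks_of, place_of
import cv2,numpy as np
P={}
for c in ("wrist","scene","top"):
    p=imaging.camera(c);P[c]=p
    m=masks_of(p,"selector_centre")
    r=place_of(p,"selector_centre");print(c,[(np.round(d["xyz"],4).tolist(),round(d["conf"],2)) for d in r[:2]], m and (m[0]["conf"],m[0]["pixels"].sum(),np.argwhere(m[0]["pixels"]).mean(0)[::-1]))
cv2.imwrite("pics/wrist2.png",P["wrist"]["frame"])
p=P["wrist"]
for X in ([.5415,-.0362,.088],[.5415,-.0362,.106]):
    q=p["intrinsics"]@(p["R"]@np.array(X)+p["t"]);print(q[:2]/q[2])
print(manip.read_state()["ee_pos"],manip.read_state()["moment"])
E
```

```text
clock: 4.25
ee_pos: [0.5405, -0.0362, 0.1666]
orientation: [-0.001, 0.991, 0.133, -0.002]
contact_force: [0.1, -0.2, -0.2]
gripper_width: 0.989
grip_force: 0.0
wrist [([0.544, -0.0346, 0.0922], 0.71)] (0.84, np.int64(63478), array([340.30742935, 199.90721195]))
scene [([0.5442, -0.039, 0.0868], 0.63)] (0.76, np.int64(3767), array([230.95168569, 222.59915052]))
top [([0.5402, -0.036, 0.0908], 0.64)] (0.79, np.int64(2804), array([305.36483595, 192.15263909]))
[253.69900277 209.19760684]
[253.641307  219.8315842]
[ 0.54184019 -0.03596659  0.16903797] [-0.04045118  0.03893764  0.00402245]
```

View pics/wrist2.png

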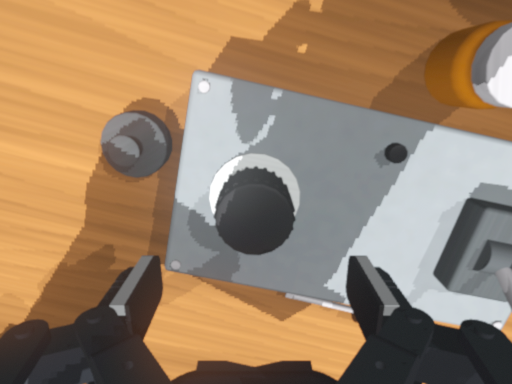

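The knob's top is centred at about px (255,219), against a predicted (254,220), so the estimate is within about 1 mm. Next I descend and close.

```bash
cat > chk.py <<'E'
# prints felt values; exit code 1 if |Mz| over limit (argument)
import sys,numpy as np
from plant import manip
s=manip.read_state();q=s["joint_positions"]
mz=s["moment"][2]
print("t%.2f yaw%.2f Mz %.3f M %s F %s p %s g%.0f w%.3f"%(s["clock"],np.degrees(q[0]-q[5]),mz,np.round(s["moment"][:2],2),np.round(s["contact_force"],1),np.round(s["ee_pos"]*1e3,1),s["grip_force"],s["gripper_width"]))
sys.exit(abs(mz)>float(sys.argv[1]))
E
python3 -m handwheel '[[[0,0,-20,0,0,0,85],[0,0,-20,0,0,0,85],[0,0,-20,0,0,0,85],[0,0,-15,0,0,0,85],[0,0,-7,0,0,0,85],[0,0,0,0,0,0,85]]]' >/dev/null
python3 chk.py 9
python3 -m handwheel '[[[0,0,0,0,0,0,45],[0,0,0,0,0,0,45],[0,0,0,0,0,0,45],[0,0,0,0,0,0,45],[0,0,0,0,0,0,45],[0,0,0,0,0,0,45],[0,0,0,0,0,0,45],[0,0,0,0,0,0,45]]]' 60 >/dev/null
python3 chk.py 9;python3 -m handwheel '[[[0,0,0,0,0,0,45]]]'>/dev/null; python3 chk.py 9
```

```text
t5.20 yaw-74.70 Mz -0.057 M [ 0.04 -0.02] F [-0.3  0.6  0.2] p [540.3 -35.6  84.7] g0 w0.996
t5.87 yaw-74.68 Mz 0.004 M [0.4  0.34] F [-1.5  2.1  6.1] p [542.3 -35.7  88.1] g61 w0.574
t5.95 yaw-74.68 Mz 0.014 M [0.4  0.36] F [-1.3  3.   6.7] p [542.3 -35.7  88.1] g61 w0.569False
False
False
```

```bash
sed -i 's/sys.exit(abs(mz)>float(sys.argv\[1\]))/sys.exit(int(abs(mz)>float(sys.argv[1])))/' chk.py
(
python3 -m handwheel '[[[0,0,0,0,0,2.5,45]]]' >/dev/null; python3 chk.py 0.24 || exit
python3 -m handwheel '[[[0,0,0,0,0,2.5,45]]]' >/dev/null; python3 chk.py 0.24 || exit
python3 -m handwheel '[[[0,0,0,0,0,2.5,45]]]' >/dev/null; python3 chk.py 0.24 || exit
python3 -m handwheel '[[[0,0,0,0,0,2.5,45]]]' >/dev/null; python3 chk.py 0.24 || exit
python3 -m handwheel '[[[0,0,0,0,0,2.5,45]]]' >/dev/null; python3 chk.py 0.24 || exit
python3 -m handwheel '[[[0,0,0,0,0,2.5,45]]]' >/dev/null; python3 chk.py 0.24 || exit
python3 -m handwheel '[[[0,0,0,0,0,2.5,45]]]' >/dev/null; python3 chk.py 0.24 || exit
python3 -m handwheel '[[[0,0,0,0,0,2.5,45]]]' >/dev/null; python3 chk.py 0.24 || exit
python3 -m handwheel '[[[0,0,0,0,0,2.5,45]]]' >/dev/null; python3 chk.py 0.24 || exit
python3 -m handwheel '[[[0,0,0,0,0,2.5,45]]]' >/dev/null; python3 chk.py 0.24 || exit
python3 -m handwheel '[[[0,0,0,0,0,2.5,45]]]' >/dev/null; python3 chk.py 0.24 || exit
python3 -m handwheel '[[[0,0,0,0,0,2.5,45]]]' >/dev/null; python3 chk.py 0.24 || exit
python3 -m handwheel '[[[0,0,0,0,0,2.5,45]]]' >/dev/null; python3 chk.py 0.24 || exit
python3 -m handwheel '[[[0,0,0,0,0,2.5,45]]]' >/dev/null; python3 chk.py 0.24 || exit
)
```

```text
t6.03 yaw-72.14 Mz -0.127 M [0.49 0.34] F [-2.2  2.   5.3] p [542.3 -35.7  88.1] g61 w0.574
t6.12 yaw-69.57 Mz -0.156 M [0.4  0.39] F [-2.2  2.6  5.6] p [542.3 -35.6  88.1] g61 w0.570
t6.20 yaw-67.07 Mz -0.183 M [0.49 0.34] F [-2.6  2.4  5.6] p [542.3 -35.6  88.1] g61 w0.573
t6.28 yaw-64.57 Mz -0.071 M [0.6  0.38] F [-1.9  3.6  6.4] p [542.3 -35.5  88.1] g61 w0.572
t6.37 yaw-62.05 Mz 0.105 M [0.61 0.4 ] F [-2.3  4.4  5.3] p [542.3 -35.5  88.1] g61 w0.572
t6.45 yaw-59.53 Mz 0.105 M [0.62 0.43] F [-3.6  3.7  6.6] p [542.2 -35.5  88.1] g61 w0.573
t6.53 yaw-57.03 Mz 0.031 M [0.67 0.49] F [-2.6  4.4  6.8] p [542.2 -35.4  88.1] g61 w0.571
t6.62 yaw-54.54 Mz -0.053 M [0.7 0.5] F [-2.8  3.9  6.1] p [542.2 -35.4  88.1] g61 w0.572
t6.70 yaw-52.04 Mz -0.114 M [0.73 0.47] F [-3.5  4.2  6.3] p [542.1 -35.3  88.1] g61 w0.575
t6.78 yaw-49.55 Mz -0.117 M [0.74 0.52] F [-2.3  5.3  6.9] p [542.1 -35.3  88.1] g61 w0.570
t6.87 yaw-47.06 Mz -0.123 M [0.76 0.55] F [-3.   3.8  6.2] p [542.1 -35.2  88.1] g61 w0.568
t6.95 yaw-44.56 Mz -0.141 M [0.75 0.52] F [-2.1  4.3  7.2] p [542.1 -35.2  88.1] g61 w0.574
t7.03 yaw-42.03 Mz 0.104 M [0.81 0.55] F [-3.5  4.   7.1] p [542.  -35.2  88.1] g61 w0.568
t7.12 yaw-39.51 Mz 0.028 M [0.8  0.62] F [-3.2  5.3  7.7] p [542.  -35.1  88.1] g61 w0.571
```

```bash
(
python3 -m handwheel '[[[0,0,0,0,0,2.5,45]]]' >/dev/null; python3 chk.py 0.24 || exit
python3 -m handwheel '[[[0,0,0,0,0,2.5,45]]]' >/dev/null; python3 chk.py 0.24 || exit
python3 -m handwheel '[[[0,0,0,0,0,2.5,45]]]' >/dev/null; python3 chk.py 0.24 || exit
python3 -m handwheel '[[[0,0,0,0,0,2.5,45]]]' >/dev/null; python3 chk.py 0.24 || exit
python3 -m handwheel '[[[0,0,0,0,0,2.5,45]]]' >/dev/null; python3 chk.py 0.24 || exit
python3 -m handwheel '[[[0,0,0,0,0,2.5,45]]]' >/dev/null; python3 chk.py 0.24 || exit
python3 -m handwheel '[[[0,0,0,0,0,2.5,45]]]' >/dev/null; python3 chk.py 0.24 || exit
python3 -m handwheel '[[[0,0,0,0,0,2.5,45]]]' >/dev/null; python3 chk.py 0.24 || exit
python3 -m handwheel '[[[0,0,0,0,0,2.5,45]]]' >/dev/null; python3 chk.py 0.24 || exit
python3 -m handwheel '[[[0,0,0,0,0,2.5,45]]]' >/dev/null; python3 chk.py 0.24 || exit
python3 -m handwheel '[[[0,0,0,0,0,2.5,45]]]' >/dev/null; python3 chk.py 0.24 || exit
python3 -m handwheel '[[[0,0,0,0,0,2.5,45]]]' >/dev/null; python3 chk.py 0.24 || exit
python3 -m handwheel '[[[0,0,0,0,0,2.5,45]]]' >/dev/null; python3 chk.py 0.24 || exit
python3 -m handwheel '[[[0,0,0,0,0,2.5,45]]]' >/dev/null; python3 chk.py 0.24 || exit
python3 -m handwheel '[[[0,0,0,0,0,2.5,45]]]' >/dev/null; python3 chk.py 0.24 || exit
python3 -m handwheel '[[[0,0,0,0,0,2.5,45]]]' >/dev/null; python3 chk.py 0.24 || exit
python3 -m handwheel '[[[0,0,0,0,0,2.5,45]]]' >/dev/null; python3 chk.py 0.24 || exit
python3 -m handwheel '[[[0,0,0,0,0,2.5,45]]]' >/dev/null; python3 chk.py 0.24 || exit
python3 -m handwheel '[[[0,0,0,0,0,2.5,45]]]' >/dev/null; python3 chk.py 0.24 || exit
python3 -m handwheel '[[[0,0,0,0,0,2.5,45]]]' >/dev/null; python3 chk.py 0.24 || exit
python3 -m handwheel '[[[0,0,0,0,0,2.5,45]]]' >/dev/null; python3 chk.py 0.24 || exit
python3 -m handwheel '[[[0,0,0,0,0,2.5,45]]]' >/dev/null; python3 chk.py 0.24 || exit
)
```

```text
t7.20 yaw-37.02 Mz -0.020 M [0.83 0.62] F [-3.6  5.   7.6] p [541.9 -35.1  88.1] g61 w0.568
t7.28 yaw-34.52 Mz -0.063 M [0.82 0.63] F [-3.6  4.1  8.1] p [541.9 -35.1  88.1] g61 w0.569
t7.37 yaw-32.03 Mz -0.038 M [0.78 0.65] F [-4.1  4.9  8.4] p [541.9 -35.   88.1] g61 w0.574
t7.45 yaw-29.54 Mz -0.141 M [0.85 0.69] F [-3.2  4.7  8.6] p [541.8 -35.   88.1] g61 w0.577
t7.53 yaw-27.05 Mz -0.148 M [0.89 0.77] F [-5.   4.   8.6] p [541.8 -35.   88.1] g61 w0.573
t7.62 yaw-24.54 Mz -0.135 M [0.89 0.74] F [-4.5  5.9  8.6] p [541.7 -34.9  88.1] g61 w0.573
t7.70 yaw-22.02 Mz 0.093 M [0.92 0.76] F [-3.7  6.5  8.3] p [541.7 -34.9  88.1] g61 w0.571
t7.78 yaw-19.51 Mz 0.035 M [0.93 0.8 ] F [-5.1  6.4  8.7] p [541.7 -34.9  88.1] g61 w0.568
t7.87 yaw-17.00 Mz 0.081 M [0.93 0.88] F [-6.1  5.1  9.4] p [541.6 -34.9  88.1] g61 w0.569
t7.95 yaw-14.52 Mz 0.023 M [0.97 0.93] F [-5.8  5.8  8.8] p [541.6 -34.9  88.1] g61 w0.564
t8.03 yaw-12.03 Mz -0.086 M [0.95 0.89] F [-6.   4.5  8.6] p [541.5 -34.9  88.1] g62 w0.568
t8.12 yaw-9.54 Mz -0.155 M [0.91 0.99] F [-4.8  5.8  9.3] p [541.5 -34.9  88.1] g62 w0.570
t8.20 yaw-7.05 Mz -0.201 M [0.91 0.95] F [-5.6  6.3 10.4] p [541.4 -34.9  88. ] g62 w0.570
t8.28 yaw-4.55 Mz -0.192 M [0.97 1.03] F [-5.7  6.  10. ] p [541.4 -34.9  88.1] g62 w0.572
t8.37 yaw-2.02 Mz 0.106 M [0.92 1.05] F [-6.   5.3 10. ] p [541.3 -34.8  88. ] g62 w0.571
t8.45 yaw0.50 Mz 0.088 M [0.96 1.11] F [-6.4  6.3 10. ] p [541.3 -34.8  88.1] g62 w0.570
t8.53 yaw2.99 Mz 0.008 M [0.89 1.17] F [-5.6  5.2  9.8] p [541.2 -34.9  88.1] g62 w0.573
t8.62 yaw5.49 Mz -0.088 M [0.91 1.15] F [-6.9  5.7 11.4] p [541.2 -34.8  88.1] g62 w0.571
t8.70 yaw7.96 Mz -0.188 M [0.89 1.27] F [-7.1  5.  10.6] p [541.1 -34.8  88. ] g62 w0.572
t8.78 yaw10.43 Mz -0.366 M [0.84 1.27] F [-6.9  5.9 10.7] p [541.1 -34.9  88. ] g62 w0.567
```

The spacing is about 20° and we're on the stop: the twist keeps rising, to 0.37 N m. Next I hold briefly, then go clockwise.

```bash
(
python3 -m handwheel '[[[0,0,0,0,0,-2.5,45],[0,0,0,0,0,0,45],[0,0,0,0,0,0,45]]]' >/dev/null; python3 chk.py 0.35 || exit
python3 -m handwheel '[[[0,0,0,0,0,-2.5,45]]]' >/dev/null; python3 chk.py 0.24 || exit
python3 -m handwheel '[[[0,0,0,0,0,-2.5,45]]]' >/dev/null; python3 chk.py 0.24 || exit
python3 -m handwheel '[[[0,0,0,0,0,-2.5,45]]]' >/dev/null; python3 chk.py 0.24 || exit
python3 -m handwheel '[[[0,0,0,0,0,-2.5,45]]]' >/dev/null; python3 chk.py 0.24 || exit
python3 -m handwheel '[[[0,0,0,0,0,-2.5,45]]]' >/dev/null; python3 chk.py 0.24 || exit
python3 -m handwheel '[[[0,0,0,0,0,-2.5,45]]]' >/dev/null; python3 chk.py 0.24 || exit
python3 -m handwheel '[[[0,0,0,0,0,-2.5,45]]]' >/dev/null; python3 chk.py 0.24 || exit
python3 -m handwheel '[[[0,0,0,0,0,-2.5,45]]]' >/dev/null; python3 chk.py 0.24 || exit
python3 -m handwheel '[[[0,0,0,0,0,-2.5,45]]]' >/dev/null; python3 chk.py 0.24 || exit
python3 -m handwheel '[[[0,0,0,0,0,-2.5,45]]]' >/dev/null; python3 chk.py 0.24 || exit
python3 -m handwheel '[[[0,0,0,0,0,-2.5,45]]]' >/dev/null; python3 chk.py 0.24 || exit
python3 -m handwheel '[[[0,0,0,0,0,-2.5,45]]]' >/dev/null; python3 chk.py 0.24 || exit
python3 -m handwheel '[[[0,0,0,0,0,-2.5,45]]]' >/dev/null; python3 chk.py 0.24 || exit
python3 -m handwheel '[[[0,0,0,0,0,-2.5,45]]]' >/dev/null; python3 chk.py 0.24 || exit
python3 -m handwheel '[[[0,0,0,0,0,-2.5,45]]]' >/dev/null; python3 chk.py 0.24 || exit
python3 -m handwheel '[[[0,0,0,0,0,-2.5,45]]]' >/dev/null; python3 chk.py 0.24 || exit
python3 -m handwheel '[[[0,0,0,0,0,-2.5,45]]]' >/dev/null; python3 chk.py 0.24 || exit
python3 -m handwheel '[[[0,0,0,0,0,-2.5,45]]]' >/dev/null; python3 chk.py 0.24 || exit
python3 -m handwheel '[[[0,0,0,0,0,-2.5,45]]]' >/dev/null; python3 chk.py 0.24 || exit
python3 -m handwheel '[[[0,0,0,0,0,-2.5,45]]]' >/dev/null; python3 chk.py 0.24 || exit
python3 -m handwheel '[[[0,0,0,0,0,-2.5,45]]]' >/dev/null; python3 chk.py 0.24 || exit
)
```

```text
t9.03 yaw7.82 Mz -0.183 M [0.96 1.24] F [-8.3  5.4 11.2] p [541.1 -34.9  88. ] g62 w0.570
t9.12 yaw5.30 Mz -0.003 M [0.96 1.18] F [-7.1  5.4 10.7] p [541.2 -34.8  88. ] g62 w0.569
t9.20 yaw2.75 Mz 0.053 M [1.01 1.09] F [-5.9  6.1 10. ] p [541.2 -34.8  88. ] g62 w0.570
t9.28 yaw0.26 Mz 0.140 M [1.   1.06] F [-5.1  6.5 10.1] p [541.3 -34.8  88.1] g62 w0.571
t9.37 yaw-2.24 Mz 0.131 M [0.97 1.05] F [-5.6  5.2  9.5] p [541.3 -34.8  88. ] g62 w0.574
t9.45 yaw-4.74 Mz 0.102 M [0.99 0.95] F [-6.   5.9  9.5] p [541.4 -34.9  88.1] g62 w0.571
t9.53 yaw-7.26 Mz -0.086 M [0.97 0.91] F [-5.2  5.4  9.6] p [541.4 -34.9  88.1] g62 w0.569
t9.62 yaw-9.78 Mz -0.077 M [0.96 0.91] F [-6.1  6.3  9.4] p [541.5 -34.9  88.1] g62 w0.571
t9.70 yaw-12.28 Mz -0.012 M [0.94 0.9 ] F [-5.3  6.6 10. ] p [541.5 -34.9  88.1] g62 w0.571
t9.78 yaw-14.77 Mz 0.001 M [0.92 0.83] F [-4.8  5.7  8.2] p [541.6 -34.9  88.1] g62 w0.571
t9.87 yaw-17.26 Mz 0.047 M [0.93 0.78] F [-5.2  5.7  8.6] p [541.6 -34.9  88.1] g62 w0.574
t9.95 yaw-19.75 Mz 0.121 M [0.98 0.81] F [-4.8  5.9  8.4] p [541.7 -34.9  88.1] g62 w0.571
t10.03 yaw-22.2
[... 207 characters left out ...]
8] F [-4.2  5.6  7.7] p [541.8 -35.   88.1] g61 w0.569
t10.28 yaw-29.78 Mz -0.059 M [0.81 0.64] F [-3.4  5.5  8.4] p [541.8 -35.   88.1] g61 w0.571
t10.37 yaw-32.28 Mz -0.017 M [0.89 0.62] F [-4.4  5.2  8. ] p [541.9 -35.   88.1] g61 w0.574
t10.45 yaw-34.77 Mz 0.008 M [0.85 0.62] F [-3.1  4.8  7.2] p [541.9 -35.1  88.1] g61 w0.574
t10.53 yaw-37.26 Mz 0.011 M [0.83 0.59] F [-3.5  5.5  8.4] p [541.9 -35.1  88.1] g61 w0.568
t10.62 yaw-39.76 Mz 0.102 M [0.79 0.62] F [-3.4  5.6  7. ] p [542.  -35.2  88.1] g61 w0.572
t10.70 yaw-42.25 Mz 0.125 M [0.82 0.5 ] F [-3.2  4.2  7.4] p [542.  -35.2  88.1] g61 w0.568
t10.78 yaw-44.75 Mz 0.105 M [0.69 0.44] F [-3.5  4.8  7. ] p [542.1 -35.2  88.1] g61 w0.571
```

Two snaps so far, at -6° and -26°. The third is due next, and the fourth near -66°. Click 4 should rest at about -75°, the same yaw as at the start.

```bash
(
python3 -m handwheel '[[[0,0,0,0,0,-2.5,45]]]' >/dev/null; python3 chk.py 0.24 || exit
python3 -m handwheel '[[[0,0,0,0,0,-2.5,45]]]' >/dev/null; python3 chk.py 0.24 || exit
python3 -m handwheel '[[[0,0,0,0,0,-2.5,45]]]' >/dev/null; python3 chk.py 0.24 || exit
python3 -m handwheel '[[[0,0,0,0,0,-2.5,45]]]' >/dev/null; python3 chk.py 0.24 || exit
python3 -m handwheel '[[[0,0,0,0,0,-2.5,45]]]' >/dev/null; python3 chk.py 0.24 || exit
python3 -m handwheel '[[[0,0,0,0,0,-2.5,45]]]' >/dev/null; python3 chk.py 0.24 || exit
python3 -m handwheel '[[[0,0,0,0,0,-2.5,45]]]' >/dev/null; python3 chk.py 0.24 || exit
python3 -m handwheel '[[[0,0,0,0,0,-2.5,45]]]' >/dev/null; python3 chk.py 0.24 || exit
python3 -m handwheel '[[[0,0,0,0,0,-2.5,45]]]' >/dev/null; python3 chk.py 0.24 || exit
python3 -m handwheel '[[[0,0,0,0,0,-2.5,45]]]' >/dev/null; python3 chk.py 0.24 || exit
python3 -m handwheel '[[[0,0,0,0,0,-2.5,45]]]' >/dev/null; python3 chk.py 0.24 || exit
python3 -m handwheel '[[[0,0,0,0,0,-2.5,45],[0,0,0,0,0,0,45]]]' >/dev/null; python3 chk.py 0.24 || exit
)
```

```text
t10.87 yaw-47.27 Mz -0.078 M [0.68 0.53] F [-3.5  4.   6.7] p [542.1 -35.2  88.1] g61 w0.571
t10.95 yaw-49.79 Mz -0.101 M [0.67 0.48] F [-3.1  4.4  6.6] p [542.1 -35.3  88.1] g61 w0.570
t11.03 yaw-52.29 Mz -0.015 M [0.7  0.42] F [-2.6  4.2  5.5] p [542.2 -35.3  88.1] g61 w0.568
t11.12 yaw-54.79 Mz -0.018 M [0.65 0.45] F [-3.   4.4  5.4] p [542.2 -35.3  88.1] g61 w0.572
t11.20 yaw-57.28 Mz 0.067 M [0.59 0.37] F [-2.8  3.7  6.2] p [542.2 -35.4  88.1] g61 w0.573
t11.28 yaw-59.77 Mz 0.127 M [0.56 0.41] F [-2.4  2.3  5. ] p [542.2 -35.4  88.1] g61 w0.570
t11.37 yaw-62.26 Mz 0.139 M [0.51 0.39] F [-2.6  4.6  5.5] p [542.3 -35.5  88.1] g61 w0.569
t11.45 yaw-64.76 Mz 0.104 M [0.48 0.37] F [-2.7  2.9  5.3] p [542.3 -35.5  88.1] g61 w0.568
t11.53 yaw-67.29 Mz -0.096 M [0.43 0.34] F [-2.4  2.4  5.8] p [542.3 -35.6  88.1] g61 w0.571
t11.62 yaw-69.81 Mz -0.132 M [0.44 0.3 ] F [-2.6  1.5  5.7] p [542.3 -35.6  88.1] g61 w0.568
t11.70 yaw-72.31 Mz -0.041 M [0.49 0.34] F [-2.1  1.3  5.8] p [542.3 -35.7  88.1] g61 w0.570
t11.87 yaw-74.76 Mz 0.036 M [0.45 0.39] F [-1.8  3.3  5.4] p [542.4 -35.7  88.1] g61 w0.572
```

Four clear snaps (-6°, -26°, -46°, -66°), and the knob is resting in click 4. I'll hold briefly, release, rise, shut the fingers and move in front of the lever ball.

```bash
python3 -m handwheel '[[[0,0,0,0,0,0,45],[0,0,0,0,0,0,45],[0,0,0,0,0,0,85],[0,0,0,0,0,0,85],[0,0,0,0,0,0,85],[0,0,0,0,0,0,85],[0,0,0,0,0,0,85],[0,0,0,0,0,0,85]]]' >/dev/null; python3 chk.py 9
python3 -m handwheel '[[[0,0,10,0,0,0,85],[0,0,25,0,0,0,85],[0,0,30,0,0,0,85],[0,0,30,0,0,0,85],[0,0,30,0,0,0,85],[0,0,30,0,0,0,30],[-11,-26,5,0,0,-2,0],[-11,-26,0,0,0,-2,0],[-11,-26,0,0,0,-2,0],[-11,-26,0,0,0,-2,0],[-11,-26,0,0,0,-2,0],[-11,-26,0,0,0,-2,0]]]' >/dev/null; python3 chk.py 9
python3 -m handwheel '[[[-11,-26,0,0,0,0,0],[0,0,0,0,0,0,0],[0,0,0,0,0,0,0],[0,0,0,0,0,0,0],[0,0,0,0,0,0,0]]]' >/dev/null; python3 chk.py 9
python3 - <<'E'
from plant import manip, imaging, masks_of, place_of
import cv2,numpy as np
for c in ("wrist","top","scene"):
    p=imaging.camera(c);cv2.imwrite(f"pics/{c}3.png",p["frame"])
    for n in ["control_box","lever_tip"]:
        r=place_of(p,n);print(c,n,[(np.round(d["xyz"],4).tolist(),round(d["conf"],2)) for d in r[:2]])
E
```

```text
t12.53 yaw-74.71 Mz 0.017 M [ 0.07 -0.04] F [-0.4 -0.2  0.6] p [541.5 -36.1  86.2] g0 w0.993
t13.53 yaw-86.80 Mz -0.011 M [-0.01 -0.03] F [ 0.2  0.6 -0.7] p [ 474.8 -193.1  247.2] g0 w0.006
t13.95 yaw-86.63 Mz 0.001 M [-0.04  0.03] F [-0.6 -0.2 -0.4] p [ 464.8 -217.1  246.5] g0 w-0.003
wrist control_box [([0.5444, -0.1254, 0.0008], 0.97)]
wrist lever_tip [([0.5178, -0.2158, 0.1428], 0.69)]
top control_box [([0.5497, -0.1227, 0.0027], 0.61)]
top lever_tip []
scene control_box [([0.5442, -0.122, 0.0008], 0.98), ([0.5402, 0.065, -0.0026], 0.62)]
scene lever_tip [([0.5184, -0.215, 0.1379], 0.58)]
```

View pics/wrist3.png

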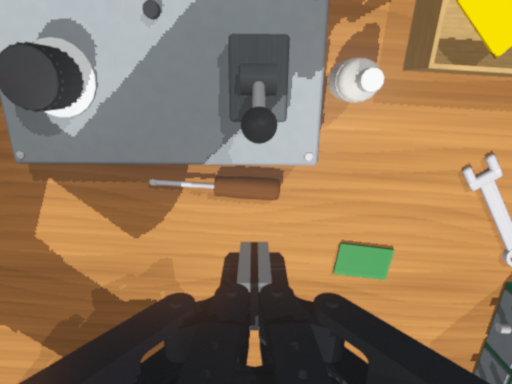

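The picture shows the ball at px (259,124) straight ahead of the shut fingers at (255,265), with the bottle (358,80) clear. I'll descend and push.

```bash
python3 -m handwheel '[[[0,0,-20,0,0,0,0],[0,0,-30,0,0,0,0],[0,0,-30,0,0,0,0],[0,0,-20,0,0,0,0],[0,0,0,0,0,0,0],[10,0,0,0,0,0,0],[10,0,0,0,0,0,0],[8,0,0,0,0,0,0],[8,0,0,0,0,0,0],[8,1,0,0,0,0,0],[8,0,0,0,0,0,0],[8,1,0,0,0,0,0]]]' >/dev/null; python3 chk.py 9
python3 -m handwheel '[[[8,0,0,0,0,0,0],[7,0,0,0,0,0,0],[5,0,0,0,0,0,0],[4,0,0,0,0,0,0]]]' >/dev/null; python3 chk.py 9
python3 -m handwheel '[[[3,0,0,0,0,0,0],[3,0,0,0,0,0,0]]]' >/dev/null; python3 chk.py 9
python3 -m handwheel '[[[2,0,0,0,0,0,0]]]' >/dev/null; python3 chk.py 9
```

```text
t15.40 yaw-86.70 Mz 0.000 M [-0.08  0.22] F [-1.  -0.4  1.4] p [ 525.7 -216.1  146.8] g1 w-0.003
t15.73 yaw-86.69 Mz -0.034 M [0.03 0.18] F [-1.   0.4 -0.9] p [ 548.9 -215.7  145.8] g1 w0.003
t15.90 yaw-86.71 Mz -0.055 M [-0.04  0.21] F [-1.3  0.4 -0.8] p [ 554.4 -215.9  145.8] g1 w0.003
t15.98 yaw-86.72 Mz 0.041 M [-0.03  0.15] F [-1.4  0.6 -0.8] p [ 556.5 -216.   146. ] g1 w-0.003
```

```bash
cat > fx.py <<'E'
import sys
from plant import manip
s=manip.read_state();print(s["ee_pos"].round(4),s["contact_force"].round(1))
sys.exit(int(s["contact_force"][0]<-6))
E
(
python3 -m handwheel '[[[1.5,0,0,0,0,0,0]]]' >/dev/null; python3 fx.py || exit
python3 -m handwheel '[[[1.5,0,0,0,0,0,0]]]' >/dev/null; python3 fx.py || exit
python3 -m handwheel '[[[1.5,0,0,0,0,0,0]]]' >/dev/null; python3 fx.py || exit
python3 -m handwheel '[[[1.5,0,0,0,0,0,0]]]' >/dev/null; python3 fx.py || exit
python3 -m handwheel '[[[1.5,0,0,0,0,0,0]]]' >/dev/null; python3 fx.py || exit
python3 -m handwheel '[[[1.5,0,0,0,0,0,0]]]' >/dev/null; python3 fx.py || exit
)
python3 -m handwheel '[[[0,0,0,0,0,0,0],[0,0,0,0,0,0,0],[0,0,0,0,0,0,0]]]' >/dev/null; python3 fx.py
```

```text
[ 0.558  -0.216   0.1461] [-3.6  0.2 -0.9]
[ 0.5583 -0.216   0.146 ] [-10.6   0.3   3.7]
[ 0.5582 -0.216   0.146 ] [-5.7  0.   1.2]
```

The lever is on its stop: the force jumped to 10 N. I'll back off, rise and check.

```bash
python3 -m handwheel '[[[-5,0,0,0,0,0,0],[-20,0,0,0,0,0,0],[-25,0,0,0,0,0,0],[-25,0,10,0,0,0,0],[0,0,30,0,0,0,0],[0,0,30,0,0,0,0],[0,0,20,0,0,0,0],[0,0,0,0,0,0,0],[0,0,0,0,0,0,0],[0,0,0,0,0,0,0],[0,0,0,0,0,0,0],[0,0,0,0,0,0,0]]]' >/dev/null; python3 fx.py
python3 - <<'E'
from plant import manip, imaging, masks_of, place_of
import cv2,numpy as np
for c in ("wrist","scene"):
    p=imaging.camera(c);cv2.imwrite(f"pics/{c}4.png",p["frame"])
    for n in ["control_box","lever_tip"]:
        r=place_of(p,n);print(c,n,[(np.round(d["xyz"],4).tolist(),round(d["conf"],2)) for d in r[:2]])
E
```

```text
[ 0.4839 -0.2155  0.2347] [-1.4 -0.1  0. ]
wrist control_box [([0.5429, -0.1268, 0.0039], 0.79)]
wrist lever_tip [([0.58, -0.2142, 0.1419], 0.93)]
scene control_box [([0.5464, -0.1224, 0.0006], 0.96)]
scene lever_tip [([0.5783, -0.2157, 0.1396], 0.63)]
```

View pics/wrist4.png

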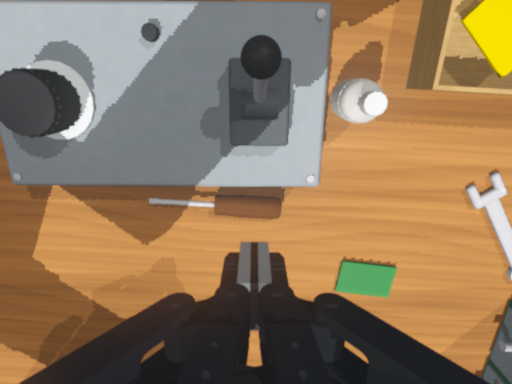

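The ball now stands at px (261,57), leaning fully away at x ≈ 0.58. The bystanders are where they were, and the robot touches nothing.

```bash
python3 -c "
from plant import manip
print(manip.hand_in())"
```

```text
the job is handed in; nothing more can be done
None
```

I turned the selector back to its lower stop, then clockwise four felt clicks, let go, and threw the lever fully over to on. The bystanders in view had not moved, and I handed the job in; no verdict came back.

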